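# Open the navy radio's battery door

### The job

The navy radio needs new batteries: on the navy radio, push the orange release tab in until the white battery door springs up a little, then take the door by its grey grip block and swing it up on its hinge until it stands about upright, and let it stay open. Leave the sand-coloured radio's battery door shut.

Things in the scene. Friction and masses are not known exactly. Their poses are not given: they have to be found in the camera images.
- navy_radio: Navy blue portable radio lying on its face, firmly in place, turned up to 20 degrees either way. 150 (x) x 190 (y) x 60 mm; origin at the centre of its underside, z up. On its back (z = 60), along its x axis (y = 0): orange tab at x = -54, white battery door from free edge x = -30 to hinge line x = +50, z = 58 (along y), silver aerial 6 mm high at x = +66. A white handle sticks out at x = +99.
- navy_tab (a joint): Travel of the navy radio's orange release tab, pushed straight down into the radio, m: 0 out, 0.008 fully in. Block 28 (x) x 36 (y) mm, centred at radio x = -54, y = 0, flat top at z = 74 when out. Sprung: 2 N to start, 6 N fully in; springs out when let go. It draws back a 5 mm high orange bolt that holds the door's free edge and frees it at 0.004 to 0.005.
- navy_door (a joint): Opening of the navy radio's white battery door (80 x 70 x 4 mm, flush), rad: 0 shut, pi/2 upright, stop at 1.75; the free edge rises and goes over to the radio's +x. Locked until the tab is pushed in; then a spring pin lifts it at once to about 0.19, and it does not latch again when the tab is let go. The hinge is slightly stiff (about 1 N at the grip): the door stays where it is left.
- navy_grip (a point): Point to hold on the door's grey grip block, on its centre line 7 mm below its end. Block 16 (x) x 24 (y) mm, standing 32 mm up from the door; with the door shut this point is at radio x = -10, y = 0, z = 85, and it swings with the door. Held by the two sides 24 mm apart (fingers closing along the radio's y) the block can turn between the fingers, so the gripper may keep pointing down.
- sand_door (a joint): Opening, rad (0 shut), of the battery door of the other radio: sand-coloured, otherwise of the same shape with the same white door and orange tab, lying 25 to 50 cm from the navy one, to its other side. To be left shut.

How it is judged:
By the outcome, as a careful person would: the job done as asked, in the order asked, and still so for the second after the job is handed in, with the robot touching nothing.
It also fails if it takes over 45 s, if anything falls off the work surface, if the arm or the gripper's body presses on something with over 40 N, if the wrist force passes 120 N, or if a joint passes its speed limit or range.

### The arm

A 7-joint arm with a two-finger parallel gripper is mounted at the origin on the work surface. World frame = base frame: x ahead of the robot, y to its left, z up, the work surface at z = 0. Lengths are in m, angles in rad, forces in N, time in s.
With the tool pointing down it reaches from about 0.425 to 0.825 m from the base axis. Payload 3.6 kg.
Tool frame: the origin (TCP) lies where the fingers leave the gripper's body, on its centre line; the fingertips stand 73 mm ahead of it and the grasp point (between the pads) lies 54 mm ahead of it; x points along the fingers, y is the direction in which the jaws open and shut, and the axes are right-handed (so a half turn about x gives the same grasp; the last joint's range is limited). The gripper opens to 85 mm and grips with 20 to 120 N. Pads are 22 mm wide; open, the fingers measure 114 mm over their backs; the gripper's body (76 mm by 85 mm) begins 54 mm behind the grasp point. The pads swing forward as they close: fully open they stand 13 mm farther back than shut.
Start: joints at [-1.296, 0.615, -0.013, 1.423, 0.008, 1.103, -0.04], TCP at [0.193, 0.621, 0.304] pointing down, gripper open.
Joint ranges: [-3.12, 3.12], [-0.3, 2.06], [-1.34, 1.32], [0.26, 2.42], [-1.36, 4.5], [0.01, 1.98], [-2.84, 2.84]. Speed limits (rad/s): [2.79, 2.79, 3.14, 3.14, 3.14, 3.14, 3.14].

### API

Orientations are given as a unit quaternion [x, y, z, w].
In Python, from station import arm, snapshot, camera_info, ticket gives the robot as it stands. Calls block until the motion is done:
- arm.movep(position, orientation): joint-space move of the TCP to a pose.
- arm.line_to(position, velocity=0.15, ori=None): straight line of the TCP; ori=None keeps the orientation; velocity is the mean speed in m/s.
- arm.move_j(angles): joint-space move.
- arm.move_gripper(opening, effort=None): opening from 0.0 (shut) to 1.0 (fully open); effort is the grip in N (None keeps the last); returns when the fingers have stopped.
- arm.pause(seconds).
- arm.ik(position, orientation): joint angles nearest the present ones, or None.
- snapshot(name): name is "scene" or "top"; returns the picture (480x640x3 uint8, blue, green, red); there is no depth.
- camera_info(name): a dict with "fx", "fy", "cx", "cy" (pixels), "R" (3x3) and "t" (3): a world point X has camera coordinates R X + t. Camera axes: x right, y down, z forward; pixel columns grow to the right and rows downward; lengths in m; the calibration is good to about 2 mm. A picture is of the moment at which its call begins. camera_info takes no time and is no camera call.
A pose or a line that the arm cannot do raises arm.MotionError and nothing moves.
- ticket.finish_job(): hands the job in, once; it reports no verdict.
Readings, each from a call of its own:
- arm.read_time(): time.
- arm.read_joint_positions(): joint angles.
- arm.read_dq(): joint speeds.
- arm.read_effort(): joint torques, N m.
- arm.read_tool_pos(): TCP position.
- arm.read_eef_rot(): TCP orientation.
- arm.read_ft_force(): force on the tool from outside, world axes, zero at the start.
- arm.read_wrist_torque(): the same for the moment, N m.
- arm.read_opening(): opening from 0.0 (shut) to 1.0 (fully open).
Only numpy, scipy, OpenCV 4.12 (cv2) and the standard library are available. Lean on these libraries where they do the work, as an engineer would, in place of code of your own. Each camera call takes 0.05 s, during which the arm holds its last target.

## Working session

There is one attempt and no reset: what is moved stays moved. The work goes in short steps, each a Python script; the robot and the scene stay as the last script left them, time stands still between calls to the robot, and variables do not carry over. Pictures are saved under pics/ and viewed, and the job is handed in when it is done.

```bash
mkdir -p pics; ls
python3 - <<'E'
from station import arm, snapshot, camera_info
import cv2
for n in("scene","top"):
    cv2.imwrite(f"pics/{n}0.png",snapshot(n)); c=camera_info(n); print(n,c)
print(arm.read_time(),arm.read_tool_pos(),arm.read_eef_rot())
E
```

```text
pics
scene {'fx': 457.89018461236924, 'fy': 457.89018461236924, 'cx': 322.6306091380262, 'cy': 238.56625667272405, 'R': array([[ 0.66310865,  0.74851009,  0.0044225 ],
       [ 0.6431706 , -0.5667456 , -0.51490874],
       [-0.38290796,  0.34428486, -0.85723359]]), 't': array([-0.3665971 , -0.32821764,  0.95258628])}
top {'fx': 502.9675450432654, 'fy': 502.9675450432654, 'cx': 319.0428290799952, 'cy': 239.36344197503183, 'R': array([[-0.02440272, -0.99947238,  0.02143509],
       [-0.99819495,  0.02318336, -0.0554019 ],
       [ 0.05487573, -0.02274835, -0.99823402]]), 't': array([-0.00108791,  0.54166165,  0.8446587 ])}
0.1 [0.19305187 0.62010883 0.30283777] [ 0.10546234  0.69918747 -0.10713471  0.69895402]
```

View pics/top0.png

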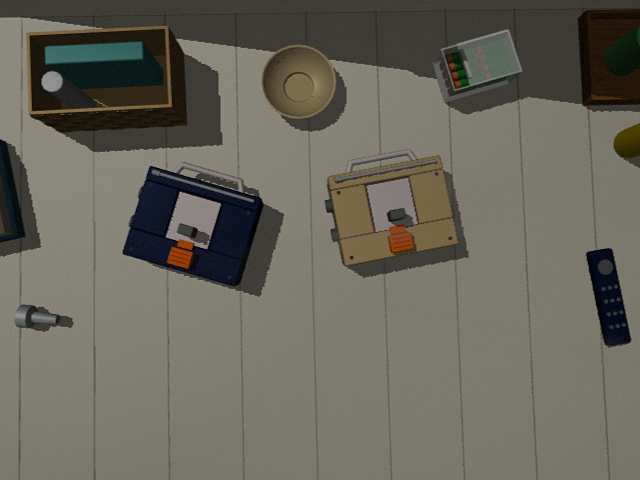

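View pics/scene0.png

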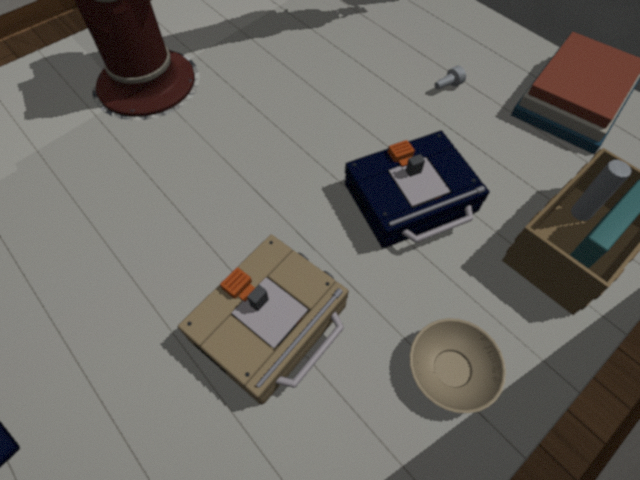

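The top view shows the navy radio on the left, with its tab near (181,257), grip near (187,231) and door near (194,217). The handle points up (+x world), and the sand radio is on the right. In the scene view the navy tab is near (402,152) and its grip near (415,164). Next I'll measure the radio pose.

```bash
cat > h.py <<'E'
import numpy as np, cv2
from station import arm, snapshot, camera_info
def ray(n,px,z):
    c=camera_info(n); px=np.atleast_2d(px).astype(float)
    d=np.c_[(px[:,0]-c["cx"])/c["fx"],(px[:,1]-c["cy"])/c["fy"],np.ones(len(px))]@c["R"]
    o=-c["R"].T@c["t"]; return o+d*((z-o[2])/d[:,2])[:,None]
def proj(n,X):
    c=camera_info(n); q=np.atleast_2d(X)@c["R"].T+c["t"]
    return np.c_[c["fx"]*q[:,0]/q[:,2]+c["cx"],c["fy"]*q[:,1]/q[:,2]+c["cy"]]
def comps(m):
    n,l,s,c=cv2.connectedComponentsWithStats(m.astype(np.uint8)); return [(l==i,s[i,4],c[i]) for i in range(1,n)]
def near(m,p):
    return min([k for k in comps(m) if k[1]>60],key=lambda k:np.hypot(*(k[2]-p)))
E
python3 - <<'E'
from h import *
for n,pd,pt in(("top",(194,217),(181,257)),("scene",(420,180),(402,152))):
    im=cv2.imread(f"pics/{n}0.png"); hsv=cv2.cvtColor(im,cv2.COLOR_BGR2HSV); H,S,V=cv2.split(hsv)
    print(n,hsv[pd[1]-8,pd[0]],im[pt[1],pt[0]])
    w=(S<45)&(V>110); o=(H<16)&(S>150)&(V>90)
    for nm,m,p,z in(("door",w,pd,.06),("tab",o,pt,.074)):
        k=near(m,np.array(p)); print(nm,k[1],k[2])
        c=max(cv2.findContours(k[0].astype(np.uint8),0,2)[0],key=len)[:,0]
        W=ray(n,c,z)[:,:2]; r=cv2.minAreaRect((W*1000).astype(np.float32)); print(r, ray(n,k[2],z))
        print((cv2.boxPoints(r)).round(1).tolist())
        im[k[0]]=(im[k[0]]*.5+np.array([0,128,0])*1).clip(0,255)
    cv2.imwrite(f"pics/{n}1.png",cv2.resize(im[100:320,80:340] if n=="top" else im[100:270,300:520],None,fx=2.7,fy=2.7))
E
```

```text
top [  7  23 143] [  0  59 143]
door 1603 [193.27136619 216.44978166]
((575.0342407226562, 189.5718994140625), (68.44359588623047, 76.79197692871094), 72.26740264892578) [[0.58078073 0.18925573 0.06      ]]
[[528.0, 168.6999969482422], [601.2000122070312, 145.3000030517578], [622.0, 210.5], [548.9000244140625, 233.89999389648438]]
tab 380 [179.22368421 257.22368421]
((515.180908203125, 208.88348388671875), (34.891075134277344, 26.771684646606445), 72.6600341796875) [[0.51512788 0.20884595 0.074     ]]
[[497.20001220703125, 196.1999969482422], [522.7999877929688, 188.1999969482422], [533.2000122070312, 221.5], [507.6000061035156, 229.5]]
scene [130  12  66] [ 39  72 139]
door 1162 [422.46385542 184.98106713]
((577.16259765625, 187.59555053710938), (68.32991027832031, 75.38639068603516), 72.52543640136719) [[0.58682034 0.18515599 0.06      ]]
[[530.9000244140625, 166.3000030517578], [602.9000244140625, 143.6999969482422], [623.4000244140625, 208.89999389648438], [551.5, 231.5]]
tab 250 [401.552 148.552]
((517.9096069335938, 205.91090393066406), (35.487186431884766, 26.035930633544922), 71.83163452148438) [[0.51806836 0.20574901 0.074     ]]
[[500.0, 193.10000610351562], [524.7000122070312, 185.0], [535.7999877929688, 218.6999969482422], [511.1000061035156, 226.8000030517578]]
```

The two views agree to about 3 mm. The door measures 77 × 68 mm and the tab 35 × 26 mm, both close to the given sizes, and the yaw is about -17.6°. I take the origin as roughly (0.5665, 0.1916). Next I'll check IK and press the tab.

```bash
cat >> h.py <<'E'
from scipy.spatial.transform import Rotation as Rn
yaw=np.radians(-17.6); O=np.array([.5665,.1916,0])
ex=np.array([np.cos(yaw),np.sin(yaw),0]); ey=np.array([-ex[1],ex[0],0]); ez=np.array([0,0,1.])
def W(x,y,z): return O+(x*ex+y*ey+z*ez)/1000
def quat(s): 
    X=-ez; Y=s*ey; return Rn.from_matrix(np.c_[X,Y,np.cross(X,Y)]).as_quat()
def gp(t): return W(50-60*np.cos(t)+27*np.sin(t),0,58+60*np.sin(t)+27*np.cos(t))
E
python3 - <<'E'
from h import *
for s in(1,-1):
    for p in (W(-56,0,74+73+40),W(-56,0,140),gp(.19)+ez*.054,gp(1.55)+ez*.054,gp(1.55)+ez*.1):
        q=arm.ik(p,quat(s)); print(s,p.round(3),None if q is None else np.round(q,2))
E
```

```text
1 [0.513 0.209 0.187] [-0.44  0.61  0.02  1.84 -0.02  0.69  0.86]
1 [0.513 0.209 0.14 ] [-0.43  0.68  0.    1.87 -0.01  0.59  0.84]
1 [0.563 0.193 0.15 ] [-0.38  0.71  0.02  1.75 -0.02  0.68  0.91]
1 [0.639 0.169 0.173] [-0.31  0.77  0.04  1.53 -0.03  0.85  1.  ]
1 [0.639 0.169 0.219] [-0.33  0.71  0.06  1.49 -0.05  0.94  1.01]
-1 [0.513 0.209 0.187] [-1.05  0.9   1.13  1.86 -0.95  1.05 -1.39]
-1 [0.513 0.209 0.14 ] [-1.04  0.99  1.13  1.89 -1.08  1.04 -1.3 ]
-1 [0.563 0.193 0.15 ] [-0.95  1.01  1.13  1.77 -1.04  1.1  -1.32]
-1 [0.639 0.169 0.173] [-0.82  1.05  1.13  1.55 -0.99  1.21 -1.38]
-1 [0.639 0.169 0.219] [-0.82  0.98  1.13  1.51 -0.91  1.25 -1.44]
```

Run:
```python
from h import *
q=quat(1)
arm.move_gripper(0.0,40)
arm.movep(W(-56,0,74+73+40),q); arm.pause(.2)
print(arm.read_time(),arm.read_tool_pos(),W(-56,0,187),arm.read_opening()); f0=np.array(arm.read_ft_force()); print(f0)
arm.line_to(W(-56,0,74+73+5),.08)
for z in np.arange(76,66.9,-1.5):
    arm.line_to(W(-56,0,z+73),.05); f=np.array(arm.read_ft_force())-f0
    print(z,(arm.read_tool_pos()[2]-.073)*1000,f.round(1))
    if f[2]>9: break
cv2.imwrite("pics/top2.png",cv2.resize(snapshot("top")[120:320,80:340],None,fx=3,fy=3))
cv2.imwrite("pics/scene2.png",cv2.resize(snapshot("scene")[100:270,300:520],None,fx=3.4,fy=3.4))
print(arm.read_time())
```

```text
3.0 [0.51289666 0.20957572 0.18712213] [0.51312132 0.20853271 0.187     ] 0.0008207979728561961
[-0.20444242 -0.05418042  0.20203649]
76.0 76.23058700487968 [-0.4 -0.5  0.4]
74.5 74.54599152054787 [-0.2  0.6  0.5]
73.0 73.24828423687153 [0.  0.4 2.3]
71.5 71.71553482482474 [-0.2  0.1  2.6]
70.0 70.14405385046211 [0.5 1.  4. ]
68.5 68.55897170841276 [ 0.6 -0.1  4.9]
67.0 67.18268055896257 [ 0.8 -0.2  4.2]
5.4333
```

View pics/scene2.png

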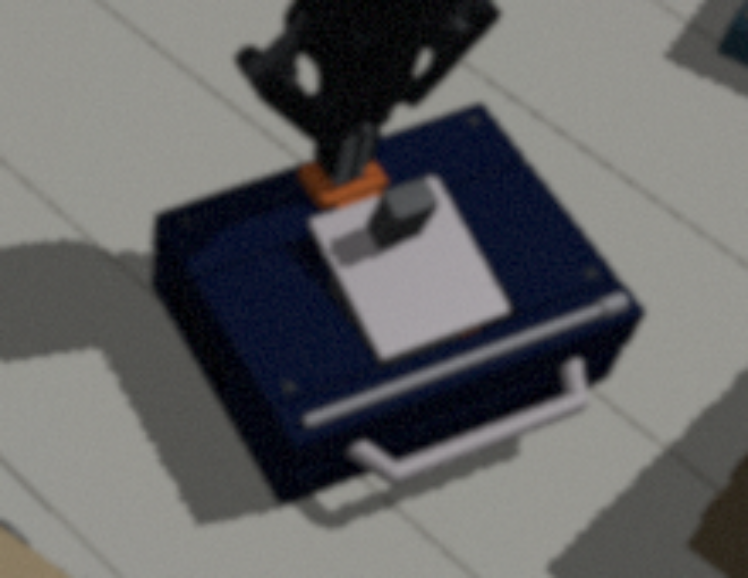

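View pics/top2.png

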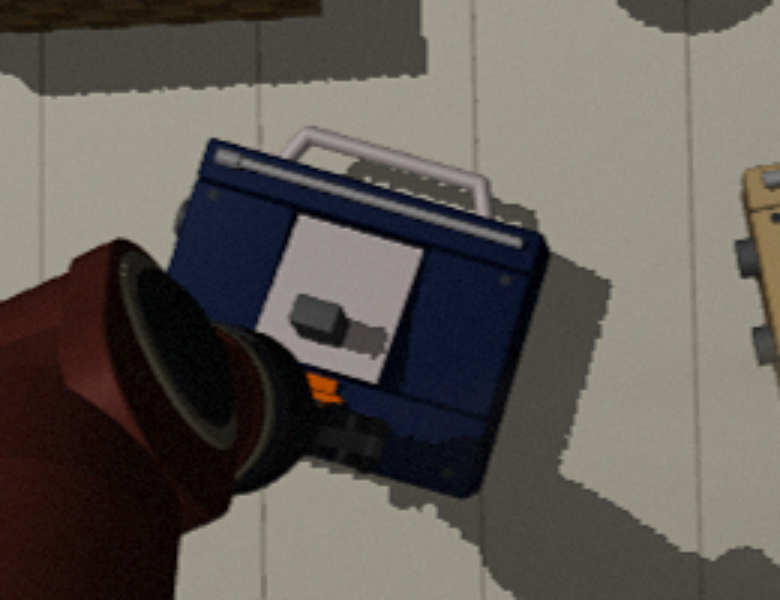

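The scene view shows the door sprung up: its free edge is raised, its shadow shows along the side, and the grip top is near (411,197) in the crop. I'll lift off and compare predicted points with the pictures.

Run:
```python
from h import *
arm.line_to(W(-56,0,74+73+45),.2)
arm.pause(.1); print(arm.read_ft_force())
def dp(u,v,y,t): # u from hinge toward free edge, v above z=58
    return W(50-u*np.cos(t)+v*np.sin(t),y,58+u*np.sin(t)+v*np.cos(t))
for n,(x0,x1,y0,y1) in {"scene":(360,480,130,220),"top":(150,250,180,280)}.items():
    im=snapshot(n); k=6; b=cv2.resize(im[y0:y1,x0:x1],None,fx=k,fy=k,interpolation=cv2.INTER_CUBIC); b=cv2.convertScaleAbs(b,alpha=1.4)
    t=.19
    P=[dp(u,2,y,t) for u in(0,80) for y in(-35,35)]+[dp(60+a,34,y,t) for a in(-8,8) for y in(-12,12)]
    for i,p in enumerate(proj(n,P)): 
        c=tuple(((p-[x0,y0]+.5)*k).astype(int).tolist()); cv2.circle(b,c,3,(0,255,0) if i<4 else (0,0,255),-1)
    cv2.imwrite(f"pics/{n}3.png",b)
print(arm.read_time())
```

```text
[-0.78763261 -0.29947243 -0.34919552]
6.0417
```

View pics/scene3.png

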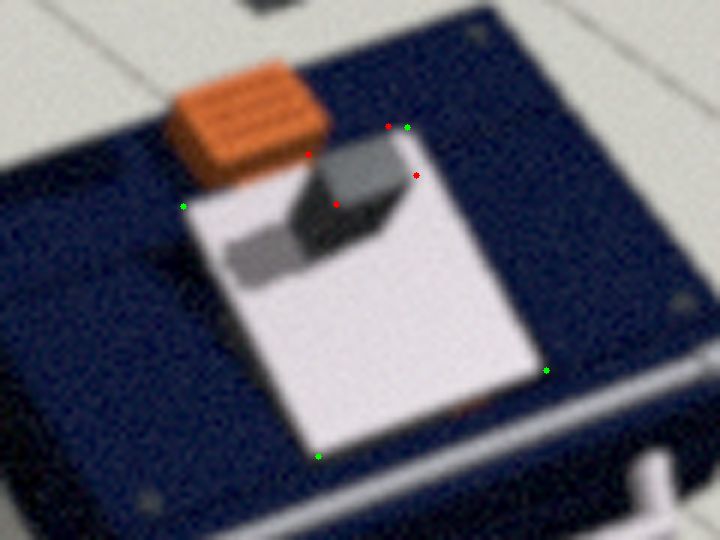

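View pics/top3.png

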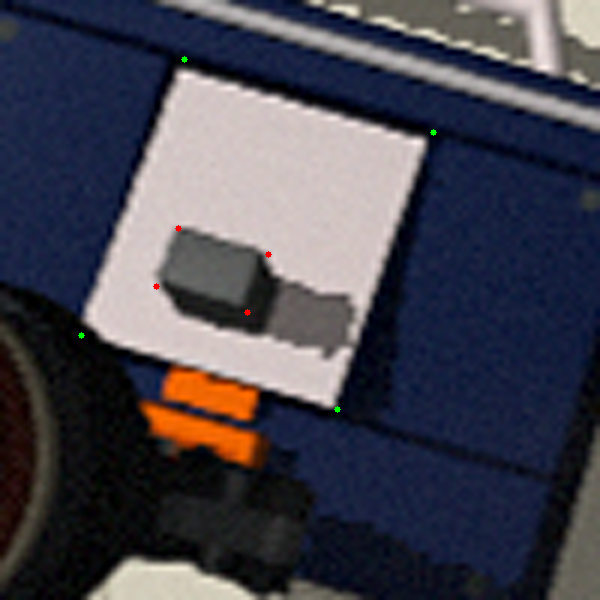

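Prediction and pictures agree to about 1–2 mm, with the door edge and grip top in both views. Now I'll grasp the block.

Run:
```python
from h import *
q=quat(1); off=ez*.0525
arm.move_gripper(0.6)
g=gp(.19)+off
arm.line_to(g+ez*.045,.2,q); arm.pause(.1); f0=np.array(arm.read_ft_force())
arm.line_to(g,.1); print((np.array(arm.read_ft_force())-f0).round(1))
arm.move_gripper(0.0,30)
print("open",arm.read_opening(),(np.array(arm.read_ft_force())-f0).round(1),arm.read_tool_pos()-g,arm.read_time())
for n,(x0,x1,y0,y1) in {"scene":(340,500,100,220)}.items():
    cv2.imwrite(f"pics/{n}4.png",cv2.resize(snapshot(n)[y0:y1,x0:x1],None,fx=4,fy=4))
```

```text
[ 0.6 -0.2  0.3]
open 0.27469392847946444 [0.7 1.6 2.2] [0.00062253 0.0012406  0.0009975 ] 8.0417
```

View pics/scene4.png

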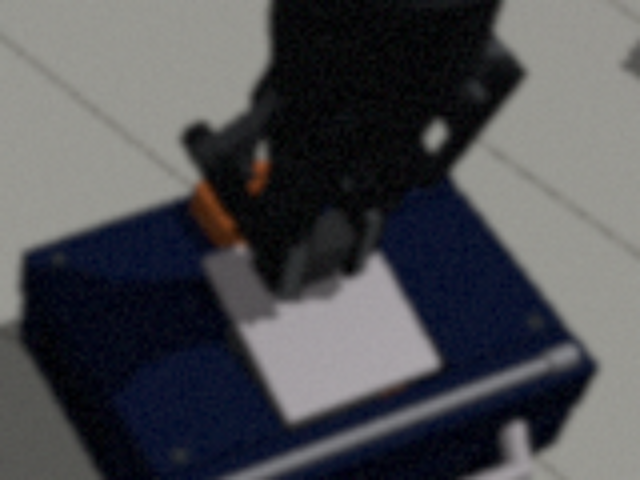

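The block is held between the fingers: the opening reads 23 mm against a 24 mm block, and the side forces are small. Now I'll swing along the arc, watching the force.

Run:
```python
from h import *
off=ez*.0525; f0=np.array(arm.read_ft_force())
for t in np.linspace(.19,1.57,13)[1:]:
    arm.line_to(gp(t)+off,.06)
    f=np.array(arm.read_ft_force())-f0
    print(round(t,2),(ex@f).round(1),(ey@f).round(1),f[2].round(1),round(arm.read_opening(),3))
    if np.linalg.norm(f)>20: print("STOP");break
for n,(x0,x1,y0,y1) in {"scene":(340,500,100,220),"top":(120,280,160,280)}.items():
    cv2.imwrite(f"pics/{n}5.png",cv2.resize(snapshot(n)[y0:y1,x0:x1],None,fx=4,fy=4))
print(arm.read_time())
```

```text
0.3 -0.5 2.2 -5.6 0.276
0.42 -1.3 2.2 -5.1 0.272
0.54 -1.0 1.6 -5.4 0.275
0.65 -2.3 2.4 -5.1 0.273
0.77 -4.0 1.5 -3.4 0.27
0.88 -3.7 1.8 -2.8 0.277
1.0 -3.3 2.2 -3.0 0.278
1.11 -3.2 1.1 -1.2 0.276
1.23 -1.8 0.5 -0.3 0.274
1.34 -2.0 1.3 -0.6 0.275
1.46 -1.7 1.3 -0.5 0.277
1.57 -0.8 1.7 -0.8 0.277
11.4917
```

View pics/scene5.png

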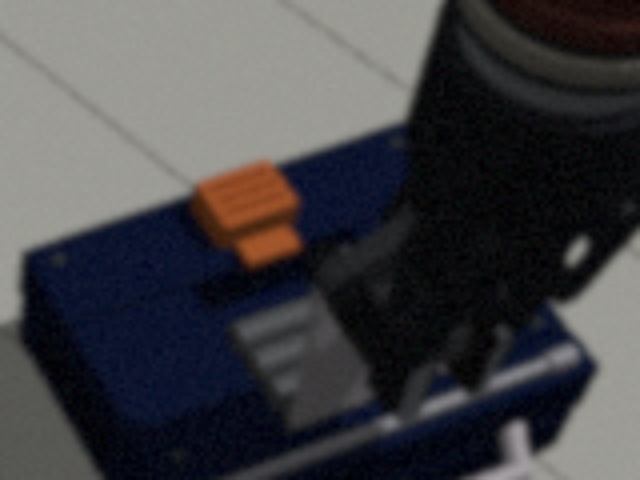

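The door stands up and the battery bay is visible. I'll release, back off upward with a slight +x, and check.

Run:
```python
from h import *
p=np.array(arm.read_tool_pos())
arm.move_gripper(0.6); arm.pause(.2)
arm.line_to(p+ez*.05+ex*.006,.1); arm.line_to(p+ez*.13+ex*.006,.2)
q=np.array(arm.read_joint_positions()); q[0]-=.75; arm.move_j(q); arm.pause(.3)
print(arm.read_tool_pos(),arm.read_ft_force(),arm.read_time())
for n in("scene","top"):
    im=snapshot(n); cv2.imwrite(f"pics/{n}6.png",im)
    print(proj(n,[W(46,y,138) for y in(-35,35)]+[W(50,y,60) for y in(-35,35)]).round(1).tolist())
```

```text
[0.35807545 0.56187998 0.29966575] [-0.42526708  0.38958544  0.75660845] 15.3583
[[420.4, 171.9], [462.0, 156.8], [412.4, 205.5], [450.5, 191.0]]
[[211.8, 197.5], [165.8, 184.1], [221.8, 201.8], [180.2, 189.7]]
```

View pics/scene6.png

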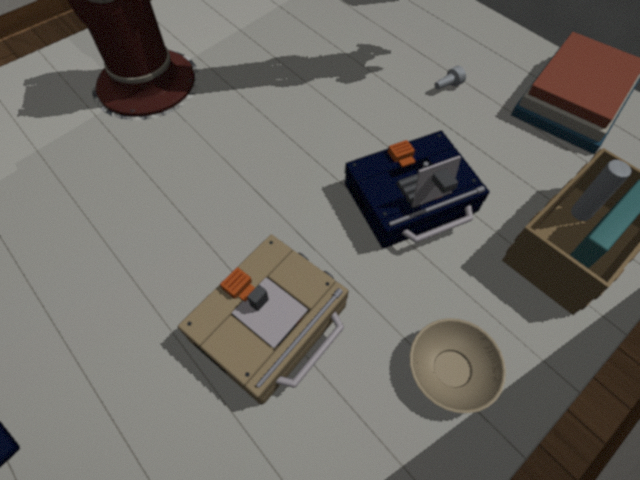

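View pics/top6.png

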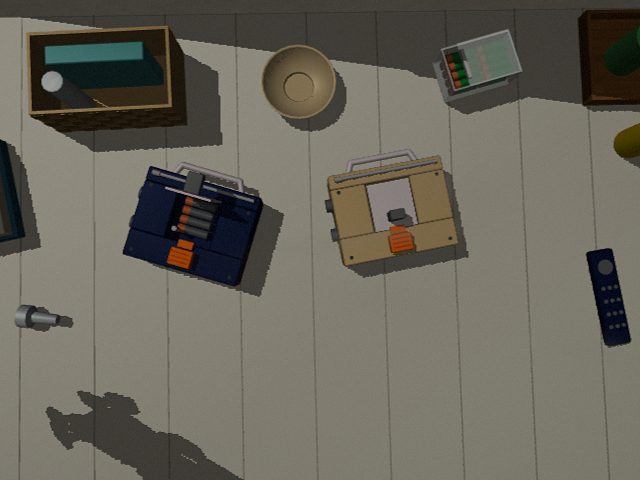

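The scene view shows the door's top edge running from about (420,173) to (460,157). An upright door predicts (420,172) and (462,157). The top view shows it edge-on with the batteries visible. The sand door is still flush and the arm is clear.

```bash
python3 -c "
from station import ticket,arm
print(arm.read_time(),ticket.finish_job())"
```

```text
the job is handed in; nothing more can be done
15.4583 None
```

The navy radio's battery door is open and standing upright, and I handed the job in at 15.5 s; no verdict is reported.

- **Release tab:** I pushed the orange tab in about 7 mm with the closed fingertips, at about 5 N, and the door sprang up.
- **Door:** I then gripped the grey block by its 24 mm sides and swung it along its hinge arc to about 90°. Wrist force stayed under about 6 N. I let go and moved the arm clear.
- **Last checks:** In the scene view the door's top edge is within about 2 pixels of where an upright door should be, and the top view shows it edge-on with the batteries visible. The sand radio's door is still shut. The wrist force read under 1 N, so nothing is being touched.
- **Disagreement:** The tab and the door gave radio origins about 3 mm apart. I used the average, and the grasp and swing worked with it. No check failed.

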